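# Clamp the carving with the T-key

## Task

Take the T-key out of its wooden holder, lower it down the deep shaft of the carving stand, feel for the square bolt at the bottom until the key is fully home on it, and turn the bolt clockwise to its stop so that the jaw closes on the carved bear head. The bolt rests on a light spring: never ram it down. Then draw the key out and stand it upright back in its holder, let go, and leave the other things on the bench where they are.

Things in the scene. Friction and masses are not known exactly. Their poses are not given: they have to be found in the camera images.
- shaft_mouth (a point): centre of the round mouth of the shaft in the top of the carving stand: a brown wooden block 190 x 110 mm, 120 mm high, fixed to the bench. x points along its long side, to the carved bear head; z up. The shaft, 44 mm bore, runs straight down through the block, 40 mm from its near end. The square bolt stands at its bottom, its top 82 mm below this point when not pressed.
- bear_head (a point): middle of the carved wooden bear head on the stand's top, fixed, 110 mm from the shaft's axis along the stand. It reaches to 70 mm from that axis and 75 mm above the stand's top. The steel jaw before it, 16 mm high, slides towards it as the bolt turns and stays between 49 and 75 mm from the shaft's axis.
- bolt (a joint): turn of the square bolt, rad, from its loose stop at 0, growing clockwise seen from above, to its tight stop at 0.9, where the jaw has closed. Starts at 0 to 0.12; friction about 0.22 N m; stays where it is left. It does not tell how the square stands: it starts askew to the stand, at an unknown angle (15 to 75 degrees), its axis up to 1 mm off the shaft's in x and y, unmeasured.
- plunger (a joint): how far the bolt is pressed down on its spring, m, 0 at rest; 3 to 4 N start it, then 1.8 N per mm; more than 0.008 (about 18 N) counts as rammed. The bolt is 18 mm across flats; its top 5 mm taper to 10 mm across. A socket that stands askew sinks only 2 to 4 mm over the taper; when it comes square the bolt springs up into it and the push fades.
- key_bar (a point): centre of the T-key's crossbar, a dark steel bar 90 mm long (x), 16 mm wide (y), 22 mm high; z up along the key. The key weighs 0.3 to 0.5 kg. Below the bar come 17 mm of free 14 mm rod and a round flange 58 mm across, 4 mm thick, its underside 32 mm below this point, then rod and socket.
- key_tip (a point): centre of the open lower end of the key's socket, 137 mm below the crossbar's centre, z up along the key. The socket is 27 mm square outside with a square 20 mm hole 16 mm deep, sides parallel to the bar's x and y. Fully home on the unpressed bolt this point is 98 mm below the shaft's mouth, the flange 7 mm above it. On the bolt the socket has 0.1 to 0.2 rad of play either way.
- holder_mouth (a point): centre of the round 44 mm hole in the top of the key holder, a dark wooden block 85 x 85 mm and 120 mm high, fixed to the bench. The key hangs in it with its flange flat on the block's top, so that the crossbar's centre is 32 mm above this point; any yaw will do there.
- mallet: bystander: mallet lying on its side, about 260 mm long, wooden handle and black rubber head
- gouge: bystander: thin gouge, about 200 mm long, wooden handle, lying between the stand and the holder
- chisel: bystander: chisel about 230 mm long, wooden handle, lying on the bench
- tin: bystander: upright tin, 74 mm across, 90 mm high
- oil: bystander: upright amber bottle, 56 mm across, 130 mm high
- clay_bear: bystander: small sitting bear of fired clay, about 70 x 50 mm, 98 mm high
- offcut: bystander: block of pale wood 90 x 50 x 30 mm
There are look-alikes about, which are no part of the job. Of the things that look like the part that bears holder_mouth, the middle-sized one is meant. There is more than one size of the part that bears key_bar; the job needs the smaller.

How it is judged:
By the outcome, as a careful person would: the job done as asked, in the order asked, and still so for the second after the job is handed in, with the robot touching nothing.
It also fails if it takes over 61 s, if anything falls off the work surface, if the arm or the gripper's body presses on something with over 40 N, if the wrist force passes 120 N, or if a joint passes its speed limit or range.

## Robot

A 6-joint arm with a two-finger parallel gripper is mounted at the origin on the work surface. World frame = base frame: x ahead of the robot, y to its left, z up, the work surface at z = 0. Lengths are in m, angles in rad, forces in N, time in s.
With the tool pointing down it reaches from about 0.275 to 1 m from the base axis. Payload 8.4 kg.
Tool frame: the origin (TCP) lies on the mounting face of the last link; the fingertips stand ahead of it and the grasp point (between the pads) lies 155 mm ahead of it (robot.nose_length is the y of the fingertips in the tool frame, in m); y points along the fingers, z is the direction in which the jaws open and shut, and the axes are right-handed (so a half turn about y gives the same grasp; the last joint's range is limited). The gripper opens to 85 mm and grips with 20 to 120 N. Pads are 22 mm wide; open, the fingers measure 114 mm over their backs; the gripper's body (76 mm by 85 mm) begins 54 mm behind the grasp point. The pads swing forward as they close: fully open they stand 13 mm farther back than shut.
Start: joints at [-1.238, 0.353, 1.633, -0, 1.155, -0.002], TCP at [0.205, -0.59, 0.405] pointing down, gripper open.
Joint ranges: [-2.63, 2.63], [-0.92, 2.1], [0.06, 2.66], [-1.3, 4.44], [0, 2.69], [-3.02, 3.02]. Speed limits (rad/s): [2.22, 2.22, 2.79, 3.14, 3.14, 3.14].

## Interface

Orientations are given as a unit quaternion [x, y, z, w].
In Python, from rig import robot gives the robot as it stands. Calls block until the motion is done:
- robot.move_pose(position, orientation): joint-space move of the TCP to a pose.
- robot.move_linear(position, orientation=None, velocity=0.15, threshold=None): straight line of the TCP; orientation=None keeps the orientation; velocity is the mean speed in m/s. With threshold (N) it stops when the force on the tool has changed by that much, and returns True; else False.
- robot.movej(angles): joint-space move.
- robot.open() and robot.grasp(squeeze=None): open the fingers fully, or close them until they stop; squeeze is the grip in N (None keeps the last).
- robot.wait(seconds).
- robot.ik(position, orientation): joint angles nearest the present ones, or None.
- robot.grab_frame(name): name is "scene" or "top" or "wrist"; returns the picture (420x560x3 uint8, red, green, blue); there is no depth.
- robot.camera_params(name): a dict with "vfov" (degrees; the focal length in pixels is half the picture's height over the tangent of half this angle, whatever the lens; pixels are square), "cx", "cy" (the principal point, pixels), "D" ([k1, k2, p1, p2, k3] as OpenCV has them; the pictures are not rectified), "R" (3x3) and "t" (3): a world point X has camera coordinates R X + t; the wrist camera has in their place "T_tool_cam" (4x4, takes a point from camera to tool coordinates, whose origin is the TCP and whose axes are the tool frame's). Camera axes: x right, y down, z forward; pixel columns grow to the right and rows downward; lengths in m; the calibration is good to about 2 mm. A picture is of the moment at which its call begins: read the wrist's pose just before it. camera_params takes no time and is no camera call.
A pose or a line that the arm cannot do raises robot.IKError and nothing moves.
- robot.sign_off(): hands the job in, once; it reports no verdict.
Readings, each from a call of its own:
- robot.read_time(): time.
- robot.read_joints(): joint angles.
- robot.read_joint_velocities(): joint speeds.
- robot.read_joint_torque(): joint torques, N m.
- robot.read_eef_pos(): TCP position.
- robot.read_tool_rot(): TCP orientation.
- robot.read_ft_force(): force on the tool from outside, world axes, zero at the start.
- robot.read_wrist_torque(): the same for the moment, N m.
- robot.read_finger_gap(): finger opening in m.
Only numpy, scipy, OpenCV 4.12 (cv2) and the standard library are available. Lean on these libraries where they do the work, as an engineer would, in place of code of your own. Each camera call takes 0.05 s, during which the arm holds its last target.

## Working session

There is one attempt and no reset: what is moved stays moved. The work goes in short steps, each a Python script; the robot and the scene stay as the last script left them, time stands still between calls to the robot, and variables do not carry over. Pictures are saved under pics/ and viewed, and the job is handed in when it is done.

```bash
mkdir -p pics; ls
python3 - <<'E'
from rig import robot
import cv2
for n in ("scene","top","wrist"):
    im=robot.grab_frame(n); cv2.imwrite(f"pics/{n}0.png",im[:,:,::-1])
    p=robot.camera_params(n); print(n,p)
print(robot.read_time(),robot.read_eef_pos(),robot.read_tool_rot(),robot.nose_length,robot.read_finger_gap())
E
```

```text
pics
scene {'vfov': 49.67154468088685, 'cx': 277.0998569443644, 'cy': 203.9033880306833, 'D': array([0.04428271, 0.        , 0.        , 0.        , 0.        ]), 'R': array([[-0.22144199,  0.97517211,  0.00167182],
       [ 0.78999848,  0.18039735, -0.58596859],
       [-0.57172182, -0.12843731, -0.81033204]]), 't': array([ 0.09746355, -0.3271134 ,  1.66162806])}
top {'vfov': 54.13978533544786, 'cx': 286.0473952093864, 'cy': 207.32483063820044, 'D': array([-0.02601587,  0.        ,  0.        ,  0.        ,  0.        ]), 'R': array([[-0.02242933, -0.99973772, -0.00462818],
       [-0.99715682,  0.02270407, -0.07185261],
       [ 0.07193884,  0.00300341, -0.99740452]]), 't': array([0.01610951, 0.5026996 , 1.06533987])}
wrist {'vfov': 66.63716725527209, 'cx': 278.58051738520345, 'cy': 202.80723166968284, 'D': array([-0.02844683,  0.        ,  0.        ,  0.        ,  0.        ]), 'T_tool_cam': array([[ 4.35165920e-04,  9.45667298e-01,  3.25135622e-01,
        -8.39669370e-02],
       [-8.00609202e-05, -3.25135619e-01,  9.45667396e-01,
         3.06600770e-02],
       [ 9.99999902e-01, -4.37552879e-04, -6.57769465e-05,
        -7.70640528e-04],
       [ 0.00000000e+00,  0.00000000e+00,  0.00000000e+00,
         1.00000000e+00]])}
0.15 [ 0.20531441 -0.59013991  0.40414209] [-0.11787697  0.697586   -0.69685667  0.11776919] 0.1734 0.08525964105517769
```

View pics/scene0.png

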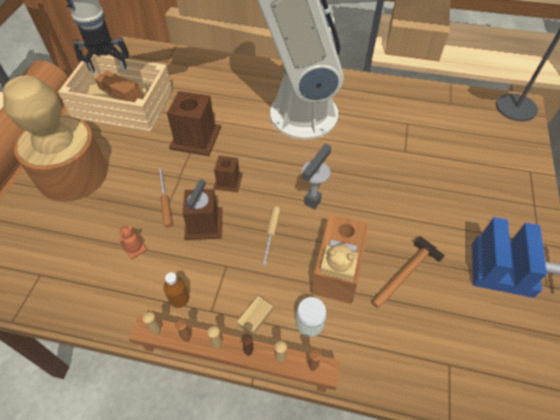

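View pics/top0.png

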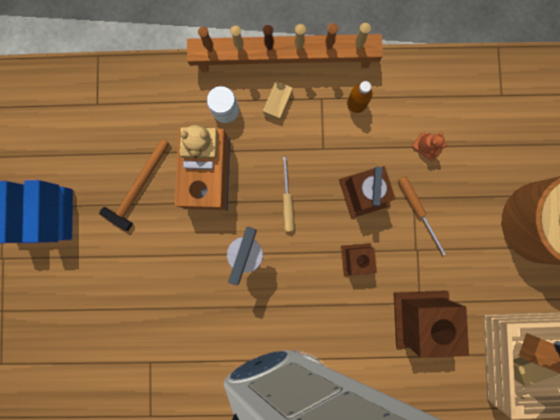

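View pics/wrist0.png

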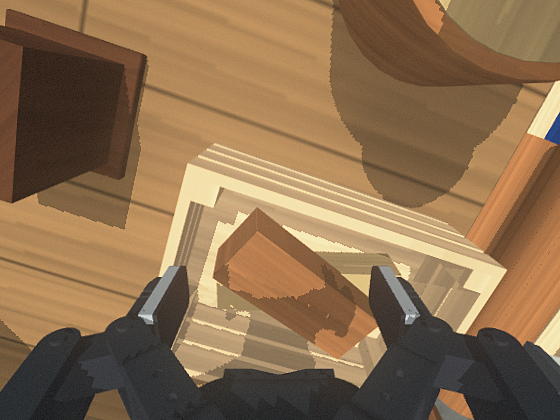

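Lookalikes in the top view:
- **Keys:** one in the middle holder at (376,188); one standing on the bench at (243,257), which looks bigger.
- **Holders:** large at (433,325), middle at (367,190), small at (359,260).
- **Stand:** mouth at (198,188), bear at (196,140).

My choice is the key at (376,188) in the holder at (367,190). I'll check it in a crop with measurements.

```bash
cat > h.py <<'E'
import numpy as np,cv2
from rig import robot
from scipy.spatial.transform import Rotation as Ro
def K(p):
    f=210/np.tan(np.radians(p['vfov']/2)); return np.array([[f,0,p['cx']],[0,f,p['cy']],[0,0,1]])
def ext(name,pos=None,quat=None):
    p=robot.camera_params(name)
    if name!='wrist': return p,p['R'],np.array(p['t'])
    T=np.eye(4);T[:3,:3]=Ro.from_quat(quat).as_matrix();T[:3,3]=pos
    M=np.linalg.inv(T@p['T_tool_cam']); return p,M[:3,:3],M[:3,3]
def cast(name,uv,z,pos=None,quat=None):
    p,R,t=ext(name,pos,quat)
    n=cv2.undistortPoints(np.array(uv,float).reshape(-1,1,2),K(p),p['D']).reshape(-1,2)
    d=np.c_[n,np.ones(len(n))]@R; c=-R.T@t
    return c+d*((z-c[2])/d[:,2])[:,None]
def proj(name,X,pos=None,quat=None):
    p,R,t=ext(name,pos,quat)
    return cv2.projectPoints(np.array(X,float).reshape(-1,3),cv2.Rodrigues(R)[0],t,K(p),p['D'])[0].reshape(-1,2)
def down(yaw):
    # tool y down; tool z (jaw axis) along (cos yaw, sin yaw,0)
    z=np.array([np.cos(yaw),np.sin(yaw),0]);y=np.array([0,0,-1.]);x=np.cross(y,z)
    return Ro.from_matrix(np.c_[x,y,z]).as_quat()
E
python3 - <<'E'
from h import *
im=cv2.imread('pics/top0.png')
a=cv2.resize(im[150:300,160:420],None,fx=3,fy=3,interpolation=cv2.INTER_CUBIC); cv2.imwrite('pics/crop1.png',a)
s=cv2.imread('pics/scene0.png'); cv2.imwrite('pics/crop2.png',cv2.resize(s[130:310,160:380],None,fx=3.3,fy=3.3,interpolation=cv2.INTER_CUBIC))
print(-robot.camera_params('top')['R'].T@robot.camera_params('top')['t'])
print(cast('top',[(198,188)],.12),cast('top',[(376,188)],.163),cast('top',[(195,140)],.19))
print(Ro.from_quat(robot.read_tool_rot()).as_matrix())
E
```

```text
[0.42499234 0.0014923  1.09876964]
[[0.5469218  0.21480717 0.12      ]] [[ 0.53218316 -0.2027771   0.163     ]] [[0.64708617 0.20569178 0.19      ]]
[[-9.44470876e-01 -3.22166519e-04  3.28594979e-01]
 [-3.28595136e-01  9.91613915e-04 -9.44470356e-01]
 [-2.15626266e-05 -9.99999456e-01 -1.04241281e-03]]
```

View pics/crop1.png

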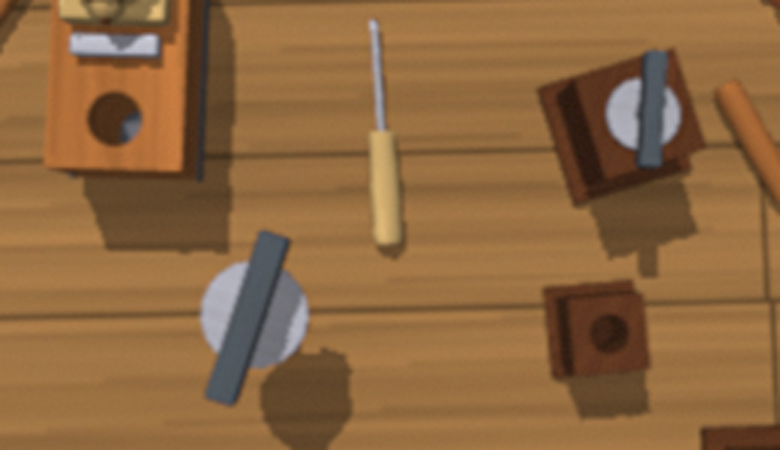

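View pics/crop2.png

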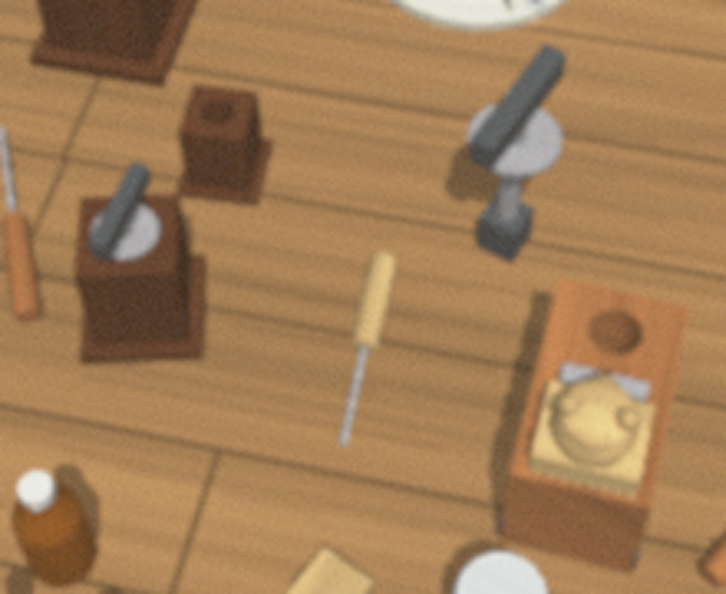

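Crops confirm it. In the top view the key in the middle holder has its bar centre near (376,187) and its flange is clearly smaller than that of the key standing at (243,257). The stand mouth is at (198,189), with the bolt faintly visible inside. Next I'll take close views with the wrist camera.

Run:
```python
from h import *
def snap(n):
    p=robot.read_eef_pos();q=robot.read_tool_rot();im=robot.grab_frame('wrist')
    cv2.imwrite(f'pics/{n}.png',im[:,:,::-1]);np.savez(f'pics/{n}.npz',p=p,q=q)
    print(n,p,robot.read_time(),robot.read_joints())
# stand: camera directly above the mouth
yaw=-1.2
tx=Ro.from_quat(down(yaw)).as_matrix()[:,0]
m=np.array([.547,.215,.41])+.084*tx
robot.move_pose(m,down(yaw)); snap('w_stand')
robot.move_pose([.532,-.203,.42],down(-np.pi/2)); snap('w_hold')
```

```text
w_stand [0.46898248 0.18405497 0.40997601] 3.075 [ 3.71078005e-01  1.58067512e-01  1.88205496e+00 -1.36680597e-04
  1.10149889e+00  1.57195368e+00]
w_hold [ 0.53212687 -0.20215713  0.41995029] 4.5833 [-3.65369678e-01  2.52062446e-01  1.73845438e+00  3.51043558e-04
  1.15119350e+00  1.20383885e+00]
```

View pics/w_stand.png

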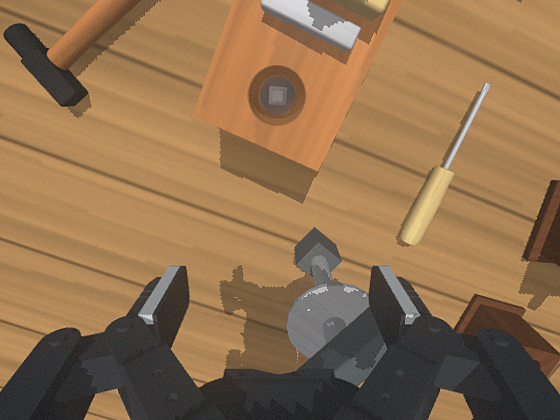

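View pics/w_hold.png

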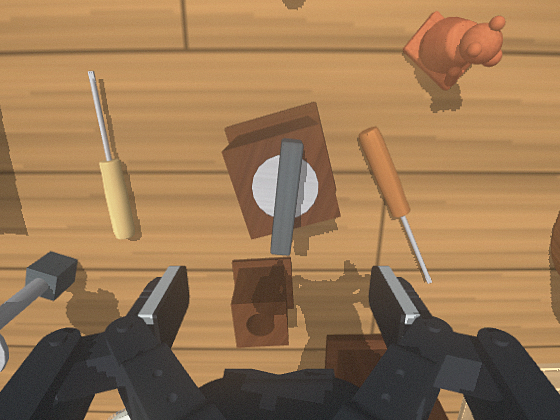

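The wrist view of the stand shows the mouth circle at about (277,95) with the bolt's square top inside at (278,96). The holder view shows the flange at about (285,186), with the bar running from (291,142) to (282,250). I'll extract these precisely.

Run:
```python
from h import *
s=cv2.imread('pics/w_stand.png'); w=cv2.imread('pics/w_hold.png')
cv2.imwrite('pics/c3.png',cv2.resize(s[50:140,230:325],None,fx=6,fy=6,interpolation=cv2.INTER_CUBIC))
cv2.imwrite('pics/c4.png',cv2.resize(w[90:265,210:350],None,fx=3.4,fy=3.4,interpolation=cv2.INTER_CUBIC))
hsv=cv2.cvtColor(w,cv2.COLOR_BGR2HSV)
print(hsv[186,265],hsv[200,286],hsv[150,291],hsv[246,281],hsv[200,240])
hs=cv2.cvtColor(s,cv2.COLOR_BGR2HSV)
print([hs[96,c] for c in (240,247,252,256,262,268,272,278,284,290,296,300,304,308,312)])
```

```text
[ 30   1 201] [105   5 113] [  0   0 114] [ 90   9 113] [ 10 124 127]
[array([ 12, 146, 194], dtype=uint8), array([ 13, 146, 177], dtype=uint8), array([ 14, 130, 114], dtype=uint8), array([ 12, 136, 118], dtype=uint8), array([10, 56, 95], dtype=uint8), array([11, 57, 89], dtype=uint8), array([ 13,  24, 130], dtype=uint8), array([ 10,  17, 137], dtype=uint8), array([ 11,  33, 108], dtype=uint8), array([13, 53, 92], dtype=uint8), array([ 14, 140, 109], dtype=uint8), array([ 14, 143, 127], dtype=uint8), array([ 12, 135, 117], dtype=uint8), array([ 13, 142, 194], dtype=uint8), array([ 13, 146, 197], dtype=uint8)]
```

View pics/c3.png

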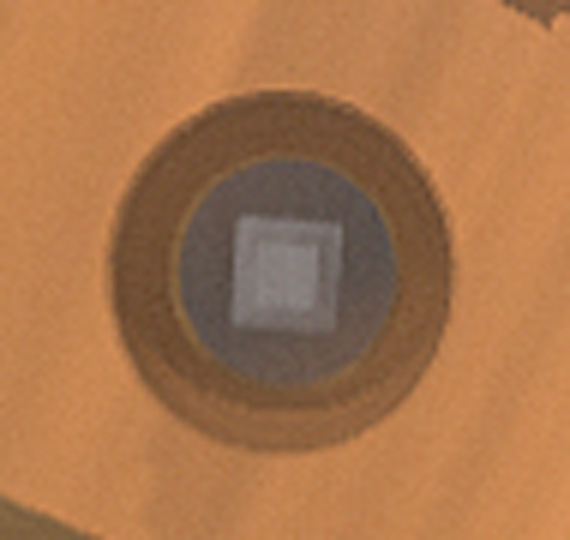

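View pics/c4.png

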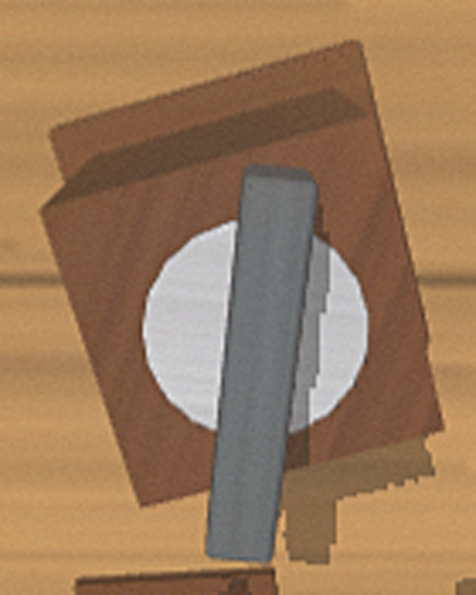

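Run:
```python
from h import *
d=np.load('pics/w_stand.npz');P,Q=d['p'],d['q']; s=cv2.imread('pics/w_stand.png')
hs=cv2.cvtColor(s,cv2.COLOR_BGR2HSV)
m=((hs[:,:,2]<160)).astype(np.uint8); m[:50]=0;m[140:]=0;m[:,:235]=0;m[:,322:]=0
def big(m,pt):
    n,l=cv2.connectedComponents(m); k=(l==l[pt[1],pt[0]]).astype(np.uint8)
    c=max(cv2.findContours(k,cv2.RETR_EXTERNAL,cv2.CHAIN_APPROX_NONE)[0],key=len); return c
c=big(m,(277,95)); (x,y),r=cv2.minEnclosingCircle(c); print('px',x,y,r)
W=cast('wrist',c,.12,P,Q)[:,:2]; e=cv2.fitEllipse(W.astype(np.float32)*1000); print('mouth',e)
m2=((hs[:,:,1]<45)&(hs[:,:,2]>100)).astype(np.uint8)
c2=big(m2,(277,96)); rc=cv2.minAreaRect(c2); print('bolt px',rc)
man=np.array([(240,215),(343,224),(335,330),(232,325)])/6+[230,50]-.4
B=cast('wrist',man,.033,P,Q)[:,:2]; print('bolt',B.mean(0)); dd=np.roll(B,-1,0)-B; print(np.linalg.norm(dd,axis=1),np.degrees(np.arctan2(dd[:,1],dd[:,0]))%90)
top=np.array([(257,245),(319,243),(316,308),(258,307)])/6+[230,50]-.4
B=cast('wrist',top,.038,P,Q)[:,:2]; print('bolttop',B.mean(0)); dd=np.roll(B,-1,0)-B; print(np.linalg.norm(dd,axis=1),np.degrees(np.arctan2(dd[:,1],dd[:,0]))%90)
# stand edge (right) : px (371,75)-(317,170)approx
E_=cast('wrist',[(400,5),(317,170),(194,118)],.12,P,Q); print('edge',E_, np.degrees(np.arctan2(*(E_[0]-E_[1])[[1,0]])),np.degrees(np.arctan2(*(E_[2]-E_[1])[[1,0]])))
d=np.load('pics/w_hold.npz');P,Q=d['p'],d['q']; w=cv2.imread('pics/w_hold.png')
cor=np.array([(241,181),(318,185),(273,562),(205,557)])/3.4+[210,90]-.4
B=cast('wrist',cor,.163,P,Q)[:,:2]; print('bar',B.mean(0),B); ax=(B[0]+B[1]-B[2]-B[3])/2; print(np.linalg.norm(ax),np.degrees(np.arctan2(ax[1],ax[0])),np.linalg.norm(B[1]-B[0]))
hw=cv2.cvtColor(w,cv2.COLOR_BGR2HSV); m=((hw[:,:,1]<25)&(hw[:,:,2]>175)).astype(np.uint8);m[:140]=0;m[230:]=0;m[:,:240]=0;m[:,330:]=0
pts=np.argwhere(m)[:,::-1]; hull=cv2.convexHull(pts.astype(np.int32))
W=cast('wrist',hull,.124,P,Q)[:,:2]; print('flange',cv2.minEnclosingCircle((W*1000).astype(np.float32)))
```

```text
px 276.9100036621094 94.98500061035156 30.41404914855957
mouth ((544.6130981445312, 215.98651123046875), (43.70213317871094, 44.04615783691406), 91.78668975830078)
bolt px ((277.0, 95.0), (18.0, 18.0), 90.0)
bolt [0.54464012 0.21529625]
[0.01760323 0.0174227  0.01785253 0.01806083] [16.44686608 17.06238102 18.49830707 16.28603631]
bolttop [0.54437277 0.21517752]
[0.01045142 0.01050724 0.00986836 0.01001429] [22.92663512 18.62050937 20.22474587 21.81144751]
edge [[0.63490878 0.15576709 0.12      ]
 [0.50198892 0.16344581 0.12      ]
 [0.5055407  0.27060775 0.12      ]] -3.3062776319699623 88.10167648624663
bar [ 0.53861149 -0.20644235] [[ 0.58269    -0.20257472]
 [ 0.58187909 -0.21854716]
 [ 0.49428868 -0.21025975]
 [ 0.4955882  -0.19438777]]
0.08773365041359057 -5.387347491623197 0.015993011500183216
flange ((538.793701171875, -206.60365295410156), 28.672985076904297)
```

The measurements are consistent:
- **Mouth:** (0.5446, 0.2160)
- **Bolt:** centre (0.5446, 0.2153), square at about 17° (mod 90)
- **Key:** (0.5387, -0.2065), bar at -5.4°, flange diameter 57 mm, bar length 88 mm, so this is the smaller key in the 85 mm holder.

Next I'll grasp it.

Run:
```python
from h import *
k=np.array([.5387,-.2065]); y=np.radians(84.6)
robot.move_pose([*k,.40],down(y))
robot.move_linear([*k,.307],velocity=.12,threshold=15)
f0=robot.read_ft_force()
print(robot.read_eef_pos(),robot.read_time(),f0)
robot.grasp(100)
print('gap',robot.read_finger_gap(),robot.read_ft_force(),robot.read_joints())
r=robot.move_linear([*k,.40],velocity=.12,threshold=25); print(r)
r=robot.move_linear([*k,.467],velocity=.15)
print(r,robot.read_ft_force(),robot.read_wrist_torque(),robot.read_finger_gap(),robot.read_time(),robot.read_eef_pos())
for n in('scene','wrist'):
    im=robot.grab_frame(n);cv2.imwrite(f'pics/{n}_lift.png',im[:,:,::-1])
```

```text
[ 0.53903586 -0.2066193   0.3076353 ] 8.0833 [-0.46042323 -0.38719028  0.97518902]
gap 0.014422899273126033 [-1.44682617 -1.07261631  4.08746216] [-3.68778722e-01  3.90054974e-01  1.82242940e+00 -2.36878616e-04
  9.28490502e-01 -1.84525404e+00]
False
False [-0.01117267 -0.53382601 -5.38866805] [-0.00081677  0.05894847  0.09592125] 0.014214131230111633 10.2583 [ 0.53841464 -0.20639892  0.465983  ]
```

View pics/scene_lift.png

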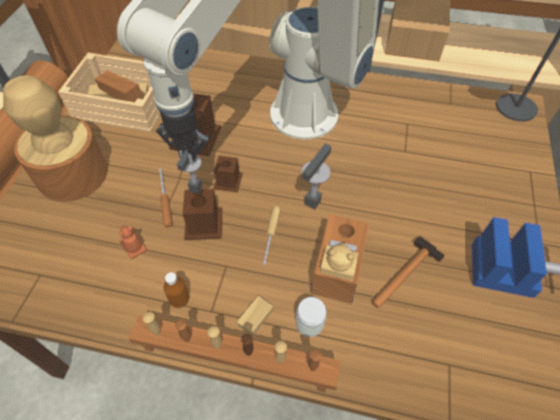

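View pics/wrist_lift.png

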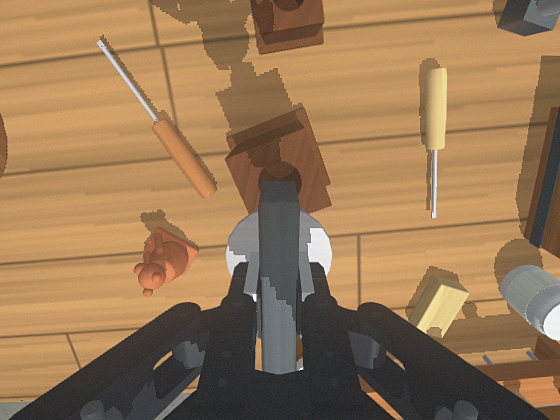

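The scene picture shows the key upright and clear of the holder at (195,180). The wrist picture shows the bar squarely between the pads at (280,280). Now I'll carry it over to the stand and lower it.

Run:
```python
from h import *
b=np.array([.5446,.2155]); y=np.radians(107)
robot.move_pose([*b,.475],down(y))
im=robot.grab_frame('scene');cv2.imwrite('pics/scene_over.png',im[:,:,::-1])
im=robot.grab_frame('wrist');cv2.imwrite('pics/wrist_over.png',im[:,:,::-1])
print(robot.read_eef_pos(),robot.read_ft_force(),robot.read_wrist_torque(),robot.read_time())
```

```text
[0.54497132 0.21443554 0.47496813] [ 0.31798266  0.46755306 -4.56036907] [-0.01594116  0.00301163  0.00034482] 12.0167
```

View pics/scene_over.png

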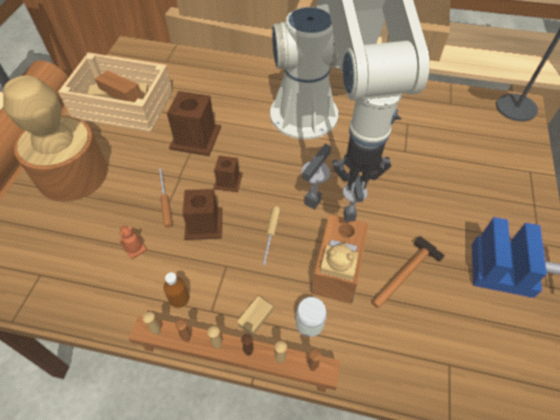

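View pics/wrist_over.png

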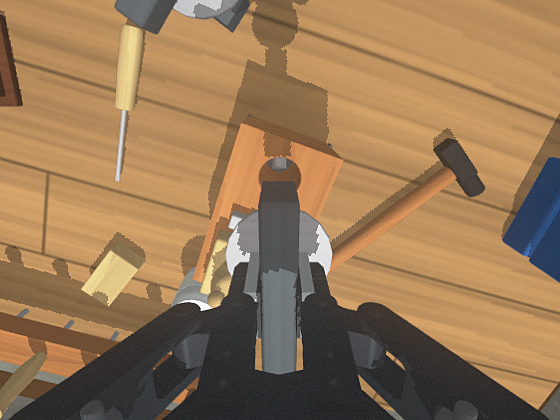

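The scene view shows the socket at (350,212) hanging over the mouth at (347,229), and the wrist view shows the mouth at (280,172), centred behind the bar. Next: a guarded descent.

Run:
```python
from h import *
b=np.array([.5446,.2155])
def st(s): print(s,np.round(robot.read_eef_pos(),4),np.round(robot.read_ft_force(),2),np.round(robot.read_wrist_torque(),2),round(robot.read_time(),2))
st('start')
for z,v in((.42,.1),(.39,.04),(.338,.05)):
    r=robot.move_linear([*b,z],velocity=v,threshold=5); st((z,r))
    if r: break
else:
    r=robot.move_linear([*b,.318],velocity=.015,threshold=4); st(r)
```

```text
start [0.545  0.2144 0.475 ] [ 0.32  0.47 -4.56] [-0.02  0.    0.  ] 12.02
(0.42, False) [0.5449 0.2155 0.4204] [ 0.3  -0.54 -3.6 ] [-0.03 -0.03 -0.05] 12.72
(0.39, False) [0.5447 0.2156 0.3902] [ 0.49 -0.38 -4.27] [ 0.03 -0.01 -0.01] 13.62
(0.338, False) [0.5447 0.2156 0.3384] [ 1.29  0.35 -4.64] [-0.02  0.   -0.01] 14.81
False [0.5446 0.2155 0.3181] [-0.04 -0.18 -3.88] [0.01 0.03 0.01] 16.29
```

The socket slid over the bolt without resistance (tip 94 mm below the mouth). Now I'll seat it gently.

Run:
```python
from h import *
b=np.array([.5446,.2155])
def st(s): print(s,np.round(robot.read_eef_pos(),4),np.round(robot.read_ft_force(),2),np.round(robot.read_wrist_torque(),2),round(robot.read_time(),2))
for z in (.316,.315,.314,.313,.312,.311):
    r=robot.move_linear([*b,z],velocity=.01); robot.wait(.15); st(z)
    if robot.read_ft_force()[2]>-1: break
for n in('scene','wrist'):
    im=robot.grab_frame(n);cv2.imwrite(f'pics/{n}_home.png',im[:,:,::-1])
```

```text
0.316 [0.5446 0.2155 0.316 ] [-0.79 -0.57 -4.19] [-0.02  0.03  0.03] 16.79
0.315 [0.5446 0.2155 0.315 ] [-0.16 -0.71 -4.54] [ 0.02  0.05 -0.03] 17.19
0.314 [0.5447 0.2155 0.3142] [ 0.42  0.25 -1.15] [0.01 0.04 0.04] 17.59
0.313 [0.5447 0.2156 0.3132] [-0.39  0.03  1.73] [-0.01 -0.05 -0.04] 17.99
```

View pics/wrist_home.png

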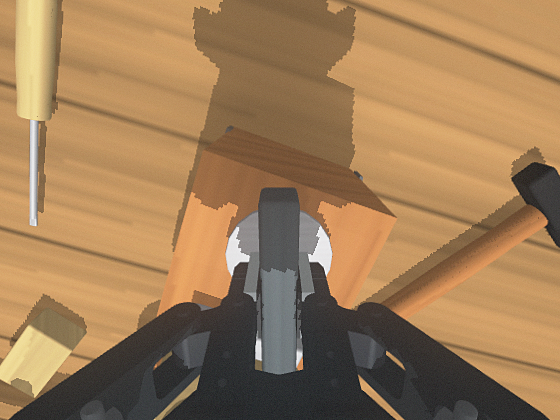

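Contact came at z = 0.314 (tip 98 mm below the mouth), which is exactly the fully-home depth, with a push of about 6 N. Now I'll turn clockwise in small steps while watching the torque.

Run:
```python
from h import *
q=np.array(robot.read_joints()); t0=robot.read_time()
print(q)
d=0
while d<1.25:
    d+=.05 if d<.7 else .025
    p=q.copy();p[5]+=d
    robot.movej(p)
    T=robot.read_wrist_torque();F=robot.read_ft_force()
    print(round(d,3),np.round(T,2),np.round(F,1),round(robot.read_joints()[5]-q[5],3),round(robot.read_finger_gap(),4),round(robot.read_time(),2))
    if abs(T[2])>.7 or np.hypot(F[0],F[1])>15: break
    if robot.read_time()>32: break
np.save('q.npy',q)
```

```text
[ 3.74253062e-01  3.94762797e-01  1.79921427e+00 -2.53662512e-05
  9.47289920e-01 -1.49328031e+00]
0.05 [ 0.02 -0.02 -0.02] [0.2 0.8 0.9] 0.049 0.0145 18.34
0.1 [-0.09 -0.09  0.04] [0.4 0.2 0.9] 0.098 0.0145 18.59
0.15 [-0.29 -0.15  0.14] [ 1.5 -1.4  0.9] 0.147 0.0146 18.84
0.2 [-0.32 -0.23  0.14] [ 0.9 -0.6  0.8] 0.197 0.0141 19.09
0.25 [-0.36 -0.24  0.1 ] [ 0.1 -1.5  1.1] 0.247 0.0145 19.34
0.3 [-0.4  -0.26  0.11] [ 1.3 -2.3  1.8] 0.297 0.0144 19.59
0.35 [-0.46 -0.3   0.15] [ 1.  -1.7  0.7] 0.347 0.0143 19.84
0.4 [-0.41 -0.24  0.17] [ 1.  -1.6  2. ] 0.397 0.0145 20.09
0.45 [-0.46 -0.34  0.08] [ 0.2 -1.5  1.3] 0.447 0.0148 20.34
0.5 [-0.4  -0.29  0.15] [ 0.8 -1.1  1.1] 0.497 0.0145 20.59
0.55 [-0.39 -0.31  0.09] [ 0.6 -1.1  1.6] 0.547 0.0144 20.84
0.6 [-0.42 -0.35  0.19] [ 1.1 -1.1  0.6] 0.597 0.0142 21.09
0.65 [-0.45 -0.34  0.17] [ 1.6 -1.2  1.2] 0.647 0.0142 21.34
0.7 [-0.44 -0.37  0.16] [ 1.4 -1.   1.1] 0.697 0.0146 21.59
0.725 [-0.43 -0.3   0.21] [ 0.2 -1.9  1.2] 0.723 0.0144 21.84
0.75 [-0.38 -0.33  0.17] [ 1.6 -1.2  0.1] 0.749 0.0147 22.09
0.775 [-0.39 -0.38  0.16] [ 1.2 -1.4 -0.2] 0.774 0.0145 22.34
0.8 [-0.43 -0.42  0.14] [ 1.2 -1.8  1.8] 0.799 0.0147 22.59
0.825 [-0.42 -0.4   0.21] [ 1.5 -0.6  1.2] 0.824 0.014 22.84
0.85 [-0.45 -0.36  0.19] [ 1.6 -1.4  1.7] 0.849 0.0142 23.09
0.875 [-0.42 -0.45  0.18] [ 1.2 -1.3  1.8] 0.874 0.0145 23.34
0.9 [-0.42 -0.45  0.12] [ 1.5 -1.2  0.9] 0.899 0.0146 23.59
0.925 [-0.4  -0.48  0.14] [ 1.7 -1.5  1.9] 0.924 0.0148 23.84
0.95 [-0.47 -0.43  0.17] [ 0.6 -1.2  2.1] 0.949 0.0147 24.09
0.975 [-0.44 -0.45  0.17] [ 1.3 -0.6  1. ] 0.974 0.0146 24.34
1.0 [-0.45 -0.46  0.26] [ 1.5 -1.4  1.4] 0.999 0.0145 24.59
1.025 [-0.43 -0.4   0.42] [ 1.2 -1.5  1. ] 1.024 0.0147 24.84
1.05 [-0.5  -0.43  0.52] [ 1.8 -1.9  1.8] 1.049 0.0143 25.09
1.075 [-0.42 -0.44  0.71] [ 1.5 -1.6  1.6] 1.074 0.0142 25.34
```

The torque climbs steadily from about 1.0 rad, reaching 0.71 N m, so the stop is reached. That is play plus the full travel. I'll back off into the play, draw the key out and look at the jaw.

Run:
```python
from h import *
q=np.array(robot.read_joints());q[5]-=.2
robot.movej(q)
def st(s): print(s,np.round(robot.read_eef_pos(),4),np.round(robot.read_ft_force(),2),np.round(robot.read_wrist_torque(),2),round(robot.read_time(),2))
st('back')
b=np.array([.5446,.2155])
r=robot.move_linear([*b,.34],velocity=.04,threshold=15); st(r)
if not r:
    r=robot.move_linear([*b,.42],velocity=.1,threshold=15); st(r)
if not r:
    r=robot.move_linear([*b,.475],velocity=.12,threshold=15); st(r)
for n in('scene','wrist','top'):
    im=robot.grab_frame(n);cv2.imwrite(f'pics/{n}_out.png',im[:,:,::-1])
a=cv2.imread('pics/scene_out.png')[200:310,290:390];b0=cv2.imread('pics/scene0.png')[200:310,290:390]
cv2.imwrite('pics/cmp.png',cv2.resize(np.hstack([b0,a]),None,fx=4,fy=4,interpolation=cv2.INTER_CUBIC))
```

```text
back [0.5446 0.2156 0.3131] [ 0.47 -0.03  1.29] [-0.12 -0.19 -0.  ] 25.65
False [0.5444 0.2155 0.3398] [-0.38  0.45 -4.85] [-0.    0.01 -0.04] 26.48
False [0.5443 0.2154 0.4193] [-0.6   0.29 -4.59] [-0.01 -0.    0.05] 27.43
False [0.5444 0.2154 0.4743] [-0.07 -0.57 -5.57] [-0.04 -0.02  0.03] 28.03
```

View pics/cmp.png

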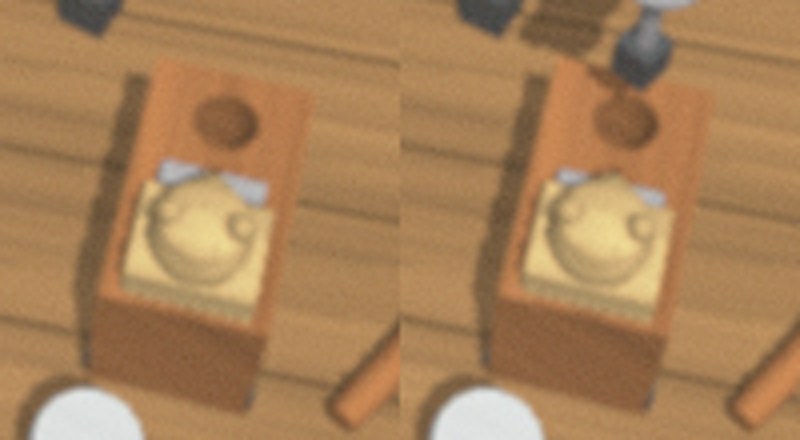

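View pics/wrist_out.png

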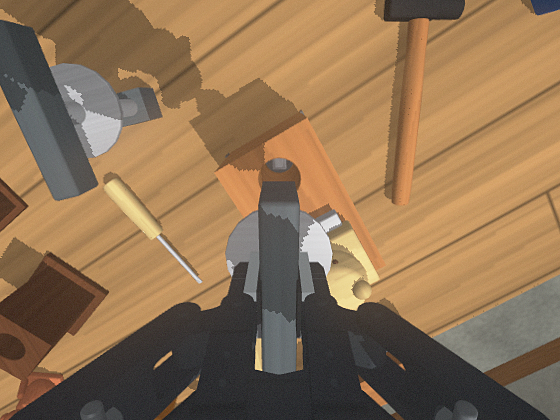

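View pics/top_out.png

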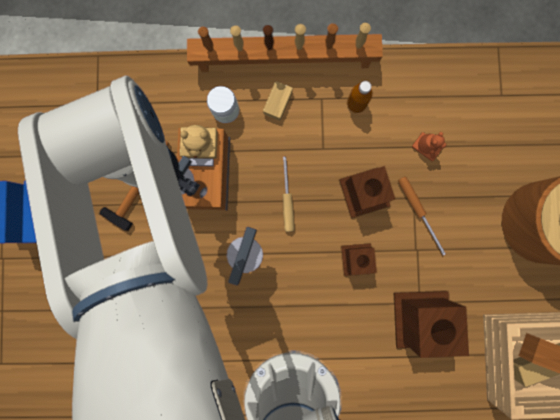

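Compared with the first picture, the jaw (crop right, about (610,190)) has moved up against the bear's base. The key is out and the bystanders haven't moved. The top view shows the empty hole at (373,187), so I'll return the key.

Run:
```python
from h import *
im=cv2.imread('pics/top_out.png'); c=im[172:204,358:390].max(2); 
m=(cv2.GaussianBlur(c,(3,3),0)<62).astype(np.uint8); M=cv2.moments(m,True); 
if M['m00']: print('hole',M['m00'],cast('top',[(358+M['m10']/M['m00'],172+M['m01']/M['m00'])],.12))
k=np.array([.5388,-.2066]); y=np.radians(84.6)
def st(s): print(s,np.round(robot.read_eef_pos(),4),np.round(robot.read_ft_force(),2),np.round(robot.read_wrist_torque(),2),round(robot.read_time(),2))
robot.move_pose([*k,.475],down(y)); robot.wait(.1); st('over')
for z,v in((.42,.12),(.385,.04),(.32,.08),(.303,.015)):
    r=robot.move_linear([*k,z],velocity=v,threshold=5 if z<.31 else 6); st((z,r))
    if r: break
im=robot.grab_frame('scene');cv2.imwrite('pics/scene_ret.png',im[:,:,::-1])
```

```text
hole 217.0 [[ 0.53995992 -0.20501162  0.12      ]]
over [ 0.5391 -0.2057  0.475 ] [-0.4  -0.65 -3.49] [ 0.01 -0.03  0.03] 29.84
(0.42, False) [ 0.5391 -0.2065  0.4204] [ 1.44 -0.29 -3.43] [-0.03 -0.02 -0.05] 30.45
(0.385, False) [ 0.5389 -0.2067  0.3853] [ 0.22 -0.07 -5.04] [ 0.04 -0.03  0.01] 31.48
(0.32, False) [ 0.5391 -0.2067  0.3205] [-0.62  0.91 -4.6 ] [-0.  0.  0.] 32.43
(0.303, True) [ 0.5388 -0.2066  0.3074] [-0.5   0.27  4.88] [0.08 0.06 0.01] 33.24
```

View pics/scene_ret.png

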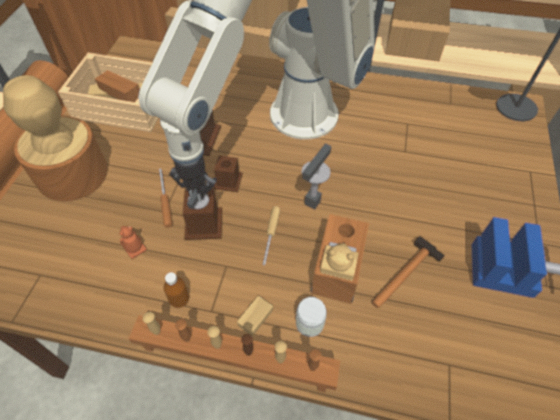

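The flange landed at z = 0.3074, the same height as at the pick, and the scene shows the key down in the holder at (200,198). Now I'll release, retreat and check.

```bash
python3 - <<'E'
from h import *
robot.open(); print(robot.read_finger_gap(),robot.read_time())
r=robot.move_linear([.5388,-.2066,.42],velocity=.1); print(r,robot.read_time())
def snap(n):
    p=robot.read_eef_pos();q=robot.read_tool_rot();im=robot.grab_frame('wrist')
    cv2.imwrite(f'pics/{n}.png',im[:,:,::-1]);np.savez(f'pics/{n}.npz',p=p,q=q)
snap('w_end1')
yaw=-1.2
m=np.array([.547,.215,.41])+.084*Ro.from_quat(down(yaw)).as_matrix()[:,0]
robot.move_pose(m,down(yaw)); snap('w_end2')
im=robot.grab_frame('scene');cv2.imwrite('pics/scene_end.png',im[:,:,::-1])
print(robot.read_time())
E
python3 -c "
import cv2,numpy as np
a=cv2.imread('pics/w_stand.png')[0:180,180:420];b=cv2.imread('pics/w_end2.png')[0:180,180:420]
cv2.imwrite('pics/cmp2.png',cv2.resize(np.vstack([a,b]),None,fx=1.6,fy=1.6))"
```

```text
0.08569297912608856 33.975
False 35.2583
38.275
```

View pics/w_end1.png

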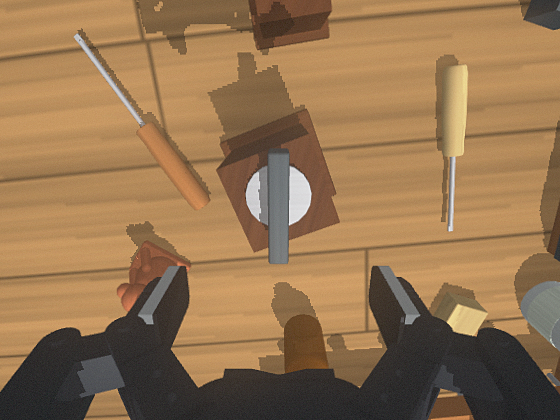

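View pics/cmp2.png

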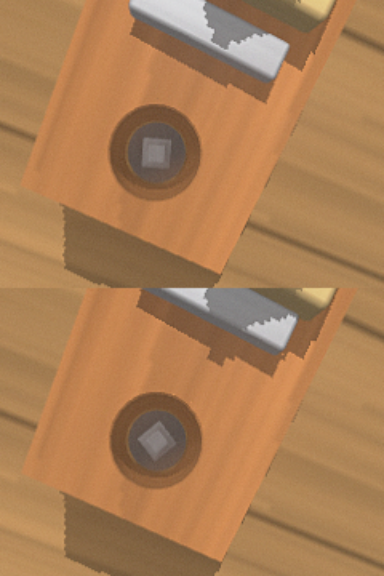

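View pics/scene_end.png

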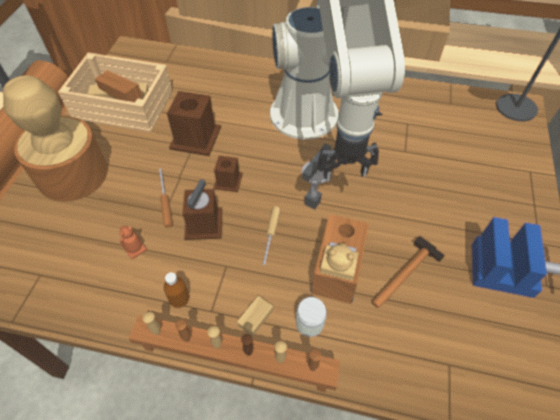

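Run:
```python
from h import *
for n in('w_stand','w_end2'):
    d=np.load(f'pics/{n}.npz');s=cv2.imread(f'pics/{n}.png');hs=cv2.cvtColor(s,cv2.COLOR_BGR2HSV)
    b=cv2.resize(hs[75:117,255:300],None,fx=8,fy=8,interpolation=cv2.INTER_CUBIC)
    m=((b[:,:,1]<42)&(b[:,:,2]>98)).astype(np.uint8); m=cv2.morphologyEx(m,cv2.MORPH_OPEN,np.ones((15,15)))
    c=max(cv2.findContours(m,0,2)[0],key=cv2.contourArea)
    bx=cv2.boxPoints(cv2.minAreaRect(c))/8+[255,75]-.4
    B=cast('wrist',bx,.033,d['p'],d['q'])[:,:2];e=B[1]-B[0]; print(n,np.degrees(np.arctan2(e[1],e[0]))%90,np.linalg.norm(e))
print(robot.read_ft_force())
robot.move_linear([.42,.0,.45],velocity=.15); robot.wait(.3)
print(robot.read_ft_force(),robot.read_time())
im=robot.grab_frame('top');cv2.imwrite('pics/top_end.png',im[:,:,::-1])
```

```text
w_stand 21.17095310875243 0.018768934217858444
w_end2 56.019059758788046 0.01872963082809001
[-0.18476404  0.26731392 -0.00095342]
[-0.97398301  0.5026652   0.40470071] 40.025
```

View pics/top_end.png

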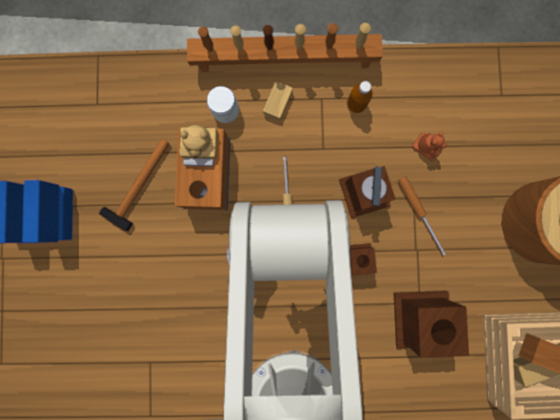

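The key stands in the holder at (375,187), the bystanders are in place and the tool is free in the air. The bolt turned about 51 to 55° by image against the 51.6° of full travel, so I'm handing in.

```bash
python3 -c "
from rig import robot
print(robot.sign_off())"
```

```text
the job is handed in; nothing more can be done
None
```

The job is done and handed in at about 40 s of the 61 s allowed. I took the smaller T-key from the middle-sized holder and lowered it down the shaft. I had set its yaw from a wrist-camera view of the bolt, so it dropped onto the square without any searching. It seated at exactly the fully-home depth with about 6 N of push. I turned it clockwise to the stop, drew it out, and stood it back in its holder.

**Last checks:**
- **Bolt stop:** the turning torque stayed near its running level, then rose to 0.71 N m over the last 0.075 rad.
- **Bolt turn by image:** about 55° by my final measurement, slightly more than the possible 51.6°. Its starting-angle readings disagree by about 4° (17° and 21°), so I put this down to measurement noise.
- **Jaw:** the pictures show it moved up against the bear's base.
- **Key:** on return its flange landed at the same height as at the pick, and it stands upright in the holder, released.
- **Surroundings:** by eye, the other things on the bench look unmoved. The gripper was clear in the air with near-zero force.

No check failed. I couldn't see in the last top view whether the large standing key was still in place, because the arm hid it. It was upright in the last scene picture, taken just before the final move.

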